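Hold a steel tab through the slot of a tacking guard

TASK

Slide the shutter on the guard box fully open, take the steel tab (not the copper bar) out of the blue rack and lower it upright through the slot in the guard's roof, until its foot has pushed the sprung copper contact pad inside down at least two thirds of its travel. Finish while still gripping the tab and holding the pad down: do not let go. Leave the copper bar, the jar and the piece of square tube where they are.

Things in the scene. Friction and masses are not known exactly. Their poses are not given: they have to be found in the camera images.
- guard: Fixed grey steel guard box, origin on the table straight below the slot, axes as slot. Its flat roof is 130 mm along x (65 either side) and 200 mm along y (from -75 to +125), 8 mm thick, top face 115 mm above the table. Amber window on the near side, open on the far side above a 20 mm sill. Two shutter rails, 7 mm high, run along y on the roof, 28 to 33 mm either side of the slot in x.
- slot (a point): Centre of the slot's mouth, on the top face of the guard's roof, 115 mm above the table. The slot is a straight rectangular through hole edged in yellow, 10 mm along this frame's x and 32 mm along its y; z is up. At the start the shutter covers it.
- shutter (a joint): Sliding aluminium shutter on the guard's roof, in m: 0 = shut over the slot, 0.060 = fully open against its stop; it starts between 0 and 0.012. It grows as the shutter moves along +y of slot. Friction about 2 N, it stays where it is left. The slot is wholly clear above 0.040.
- shutter_fin (a point): Grip point in the shutter's upright red fin, 33 mm above the roof. The fin is 12 mm thick (along x of slot), 24 mm long (along y) and rises from 5 to 50 mm above the roof. Axes parallel to those of slot. Shut, the fin's centre is 24 mm from the slot along +y; fully open, 84 mm.
- pad (a joint): Sprung round copper contact pad (diameter 40 mm) inside the guard straight below the slot, in m: 0 = up (its top 35 mm below the roof's top face), 0.014 = fully down on its stop (49 mm below). Pressing it takes about 4 N at first and 8 N at the bottom; let go, it springs up again and lifts the tab with it.
- tab_center (a point): Centre (half-way up) of the grey steel tab, a flat bar standing upright and loose in one of the rack's slots: 8 mm thick (its x), 30 mm wide (its y), 160 mm long (its z, up), 0.2 to 0.4 kg. Its foot is bevelled over 3 mm to 5 x 27 mm. Best gripped across its thickness, 30 to 60 mm above this point, so that the fingers stay above the guard.
- tab_foot (a point): Middle of the tab's foot (lower end), 80 mm below tab_center along the tab.
- tab: The same steel tab; origin at the middle of its foot, axes as for tab_center.
- rack: Fixed blue rack, 60 mm (x) by 170 mm (y) by 45 mm high, origin at the centre of its underside. Two slots, 11 mm (x) by 33 mm (y), 35 mm deep (floor 10 mm above the table), centred at y = +40 and -40 mm; the tab stands in either of them, the copper bar in the other, their axes parallel to the rack's.
- copper_center (a point): Centre of the copper bar in the other rack slot: 8 x 30 x 110 mm, standing upright. To be left alone.
- jar_center (a point): Centre of a closed dark brown jar, diameter 72 mm, 85 mm high, standing on the table. To be left alone.
- tube_center (a point): Centre of a short upright offcut of square steel tube, 40 x 40 mm, 80 mm high, standing on the table between the rack and the guard. To be left alone.
There are look-alikes about, which are no part of the job. Several things have the shape of the tab; the one meant has the colours described above.

How it is judged:
On the way, in this order (a step that is already met when the one before it is completed fails the run):
1. the shutter is slid open (value of joint shutter above 0.05 m), for 0.2 s.
2. the tab's foot has passed through the slot (z of tab_foot in the frame of slot below -0.015 m and horizontal distance between tab_foot and slot below 0.006 m), for 0.1 s.
At the end, for the whole second after the job is handed in: The shutter is open (over 50 of 60 mm), the fingers still grip the tab (over 3 N), the tab is through the slot within 8 mm of its middle, within 0.15 rad of upright, its foot over 40 mm below the roof, at rest, and holds the copper pad down by more than 7 of its 14 mm (value of joint shutter above 0.05 m and value of joint pad above 0.007 m and z of tab_foot in the frame of slot below -0.04 m and horizontal distance between tab_foot and slot below 0.008 m and angle between tab_center's own z axis and vertical below 0.15 rad and contact force between the fingers and tab above 3 N and linear speed of tab below 0.02 m/s); the arm keeps its last pose, push and grip.
It fails at once if the copper bar is disturbed (over 30 mm) (distance of copper_center from where it was at the start of the episode above 0.03 m).
It fails at once if the jar is disturbed (over 30 mm) (distance of jar_center from where it was at the start of the episode above 0.03 m).
It fails at once if the square tube is disturbed (over 30 mm) (distance of tube_center from where it was at the start of the episode above 0.03 m).
It also fails if it takes over 54 s, if anything falls off the work surface, if the arm or the gripper's body presses on something with over 40 N, if the wrist force passes 120 N, or if a joint passes its speed limit or range.

ROBOT

A 6-joint arm with a two-finger parallel gripper is mounted at the origin on the work surface. World frame = base frame: x ahead of the robot, y to its left, z up, the work surface at z = 0. Lengths are in m, angles in rad, forces in N, time in s.
With the tool pointing down it reaches from about 0.225 to 0.875 m from the base axis. Payload 3.4 kg.
Tool frame: the origin (TCP) lies at the very end of the fingers, on their centre line; the grasp point (between the pads) lies 19 mm behind it (manip.hold_point_z is the distance from the TCP to the grasp point, in m); z points along the fingers, x is the direction in which the jaws open and shut, and the axes are right-handed (so a half turn about z gives the same grasp; the last joint's range is limited). The gripper opens to 85 mm and grips with 20 to 120 N. Pads are 22 mm wide; open, the fingers measure 114 mm over their backs; the gripper's body (76 mm by 85 mm) begins 54 mm behind the grasp point. The pads swing forward as they close: fully open they stand 13 mm farther back than shut.
Start: joints at [-1.456, 0.276, 1.505, -0, 1.361, -0.121], TCP at [0.134, -0.559, 0.231] pointing down, gripper open.
Joint ranges: [-2.89, 2.89], [-0.75, 2.08], [0.22, 2.7], [-1.18, 4.32], [0.11, 2.71], [-2.7, 2.7]. Speed limits (rad/s): [2.57, 2.57, 3.14, 3.14, 3.14, 3.14].

INTERFACE

Orientations are given as a unit quaternion [w, x, y, z].
In Python, from rig import telemetry, cams, manip, finder gives the robot as it stands. The module is installed in compiled form; this text tells all that it offers.
- The arm moves only by the tool carry_out, never from a script. Its argument "rows" is a list that holds one entry, the list of rows, each a list of 5 numbers: the gripper's target within -1 to 1 (fully open at 1, half-way at 0, shut at -1), then the shift along the world's x, y, z in cm, then the turn about the world's z in rad. A call has 1 to 12 rows; each row shifts and turns the commanded pose from where the row before left it; what a row does not reach is not made up. A row lasts 1/10 s, in which the tool goes at most 50 mm and 8.59 degrees, less where a joint would pass 70% of its speed; a pose out of reach is approached as far as the arm can. A call with a gripper value outside its range is refused whole. The fingers move at their own pace and stop on an object; "force" is the grip in N (left out, the last holds). Time passes only in rows, so rows that do not move let the fingers close. It gives the time, the measured TCP pose, the force and the opening at its end, in the units of the state.
- telemetry.get_state(): the state, without advancing time (a new reading comes with each control period).
- cams.get_image(name): name is "scene" or "top" or "wrist"; returns a dict with "image" (480x640x3 uint8, red, green, blue), "camera_matrix" (3x3 intrinsics, pixels), "eye" and "attitude" of the camera in the world. Camera axes: x right, y down, z forward; pixel columns grow to the right and rows downward; lengths in m; the calibration is good to about 2 mm. A picture is of the moment at which its call begins. There is no depth.
- manip.sign_off(): hands the job in, once; it reports no verdict.
Trained networks look in a picture, given as the dict that the camera call returned (one of the last four; its "shot" number tells which), for a name from the list of things; names that differ only in an ending like _2 or _b are one class to them, and where a whole thing is asked for, a point or a joint stands for the part that bears it (a point fixed in the world has none). Each returns a list of dicts, best first, with "confidence" (0 to 1); they miss things now and then, are a little off and sometimes report something else, mostly with a low value. They report only what shows in the picture. A call takes as long as a camera call. They do not tell look-alikes from the thing itself.
- finder.boxes_of(picture, thing): "xy" ([column, row] in pixels, amid what is visible of it).
The state is a dict: "clock": time; "qpos": joint angles; "qd": joint speeds; "effort": joint torques, N m; "position": TCP position; "ee_rot": TCP orientation; "contact_force": force on the tool from outside, world axes, zero at the start; "moment": the same for the moment, N m; "width": finger opening in m.
Only numpy, scipy, OpenCV 4.12 (cv2) and the standard library are available. Lean on these libraries where they do the work, as an engineer would, in place of code of your own. Each camera call takes 0.05 s, during which the arm holds its last target.

## Working session

There is one attempt and no reset: what is moved stays moved. The work goes in short steps, Python scripts to look and compute and a tool call to move; the robot and the scene stay as the last step left them, time stands still between calls to the robot, and variables do not carry over. Pictures are saved under pics/ and viewed, and the job is handed in when it is done.

Besides the shell and the picture viewer there is one more tool, called after "Call:" by a JSON object that holds its "op" and its "data". carry_out: Moves the arm, as the interface text tells. Its arguments: {"type":"object","properties":{"rows":{"type":"array","items":{"type":"array","items":{"type":"array","items":{"type":"number"}}}},"force":{"type":"number"}},"required":["rows"]}

```bash
mkdir -p pics; cat > h.py <<'E'
import numpy as np, cv2
from rig import telemetry, cams, manip, finder
from scipy.spatial.transform import Rotation as R
def shot(n,f=None):
    p=cams.get_image(n)
    if f: cv2.imwrite('pics/'+f,cv2.cvtColor(p['image'],cv2.COLOR_RGB2BGR))
    return p
def att(p):
    a=np.array(p['attitude'],float)
    return a if a.shape==(3,3) else R.from_quat([a[1],a[2],a[3],a[0]]).as_matrix()
def ray(p,uv):
    K=np.array(p['camera_matrix']);d=np.linalg.solve(K,[uv[0],uv[1],1.]);return np.array(p['eye']),att(p)@d
def at_z(p,uv,z):
    e,d=ray(p,uv);return e+d*(z-e[2])/d[2]
def proj(p,X):
    K=np.array(p['camera_matrix']);c=att(p).T@(np.array(X,float)-np.array(p['eye']));q=K@c;return q[:2]/q[2]
E
python3 - <<'E'
from h import *
s=telemetry.get_state();print(s)
for n in ['scene','top','wrist']:
    p=shot(n,n+'0.png');print(n,p['eye'],p['attitude'],p['camera_matrix'],p['shot'])
    for t in ['guard','shutter_fin','tab','rack','copper_center','jar_center','tube_center']:
        print(t,[(np.round(b['xy']).tolist(),round(b['confidence'],2)) for b in finder.boxes_of(p,t)])
E
```

```text
{'clock': 0.0, 'qpos': array([-1.45601800e+00,  2.76646208e-01,  1.50614351e+00, -1.37471923e-05,
        1.36071418e+00, -1.21030280e-01]), 'qd': array([-7.81217626e-05, -9.26931186e-04,  1.56805006e-03,  2.24733977e-03,
       -1.06967643e-03,  3.02915100e-04]), 'effort': array([ 9.79814536e-05, -4.16774976e+01, -2.45805645e+01,  7.70283668e-05,
        1.12614143e-02, -1.55786330e-05]), 'position': array([ 0.13424815, -0.55855844,  0.23040639]), 'ee_rot': array([-6.73097688e-04,  7.85376012e-01, -6.19018260e-01, -6.78378106e-04]), 'contact_force': array([-0.57791904, -0.7079885 , -0.17963819]), 'moment': array([0.00870406, 0.02890747, 0.04366564]), 'width': 0.0853294575120409}
scene [ 1.16370199 -0.13627498  0.67623599] [-0.28742066  0.68801502  0.61082495 -0.26630356] [[457.58722378   0.         321.85397456]
 [  0.         457.58722378 239.61347829]
 [  0.           0.           1.        ]] 1
guard [([474.0, 239.0], 0.94)]
shutter_fin [([472.0, 210.0], 0.92)]
tab [([166.0, 290.0], 0.7), ([176.0, 242.0], 0.63), ([126.0, 235.0], 0.61), ([123.0, 268.0], 0.56), ([204.0, 211.0], 0.5
[... 357 characters left out ...]
      0.           1.        ]] 2
guard [([469.0, 251.0], 0.22)]
shutter_fin [([170.0, 253.0], 0.96)]
tab [([518.0, 230.0], 0.91), ([464.0, 254.0], 0.68), ([447.0, 318.0], 0.66), ([469.0, 202.0], 0.63)]
rack [([435.0, 265.0], 0.74), ([331.0, 173.0], 0.55)]
copper_center [([422.0, 262.0], 0.53)]
jar_center [([329.0, 171.0], 0.89), ([473.0, 252.0], 0.32)]
tube_center [([298.0, 303.0], 0.53)]
wrist [ 0.20385344 -0.54173812  0.37322719] [ 0.11194125  0.7774294  -0.61259483 -0.08831901] [[425.96393434   0.         317.34474215]
 [  0.         425.96393434 235.99823861]
 [  0.           0.           1.        ]] 3
guard []
shutter_fin []
tab []
rack []
copper_center []
jar_center []
tube_center []
```

View pics/scene0.png

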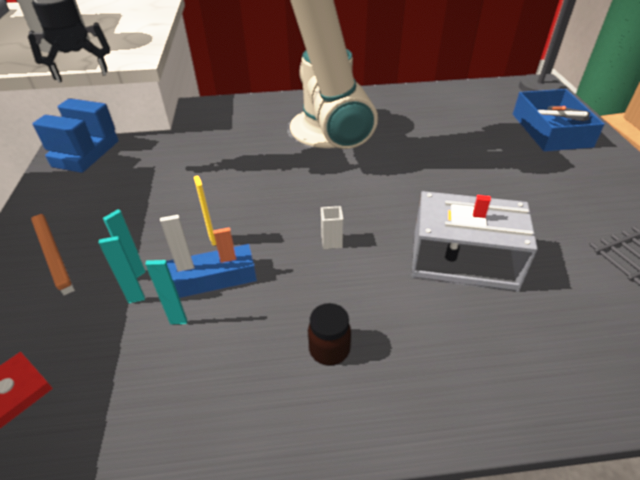

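View pics/top0.png

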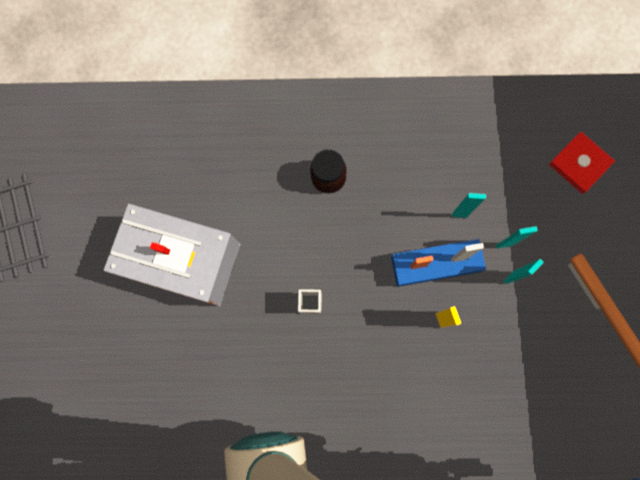

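View pics/wrist0.png

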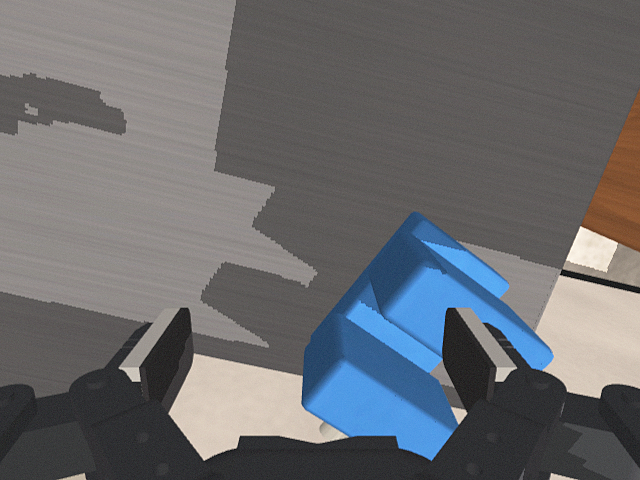

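The grey tab stands at about (470,252) in the top view, in the rack's right-hand slot. Copper is at (422,262), the guard is on the left with its fin at (160,248), and the teal and yellow look-alikes stand around the rack. I'll zoom in next.

```bash
python3 - <<'E'
from h import *
im=cv2.imread('pics/top0.png')
a=cv2.resize(im[190:320,90:250],None,fx=5,fy=5,interpolation=cv2.INTER_CUBIC)[:600]
cv2.imwrite('pics/tg.png',a[:600,:800]); 
b=cv2.resize(im[180:330,370:560],None,fx=4,fy=4,interpolation=cv2.INTER_CUBIC)
cv2.imwrite('pics/tr.png',b)
E
```

```text
(no output)
```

View pics/tg.png

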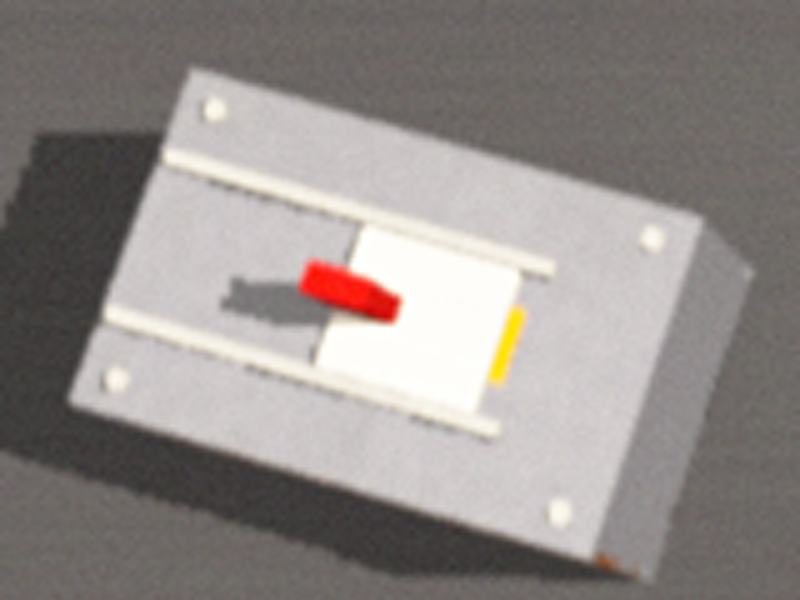

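View pics/tr.png

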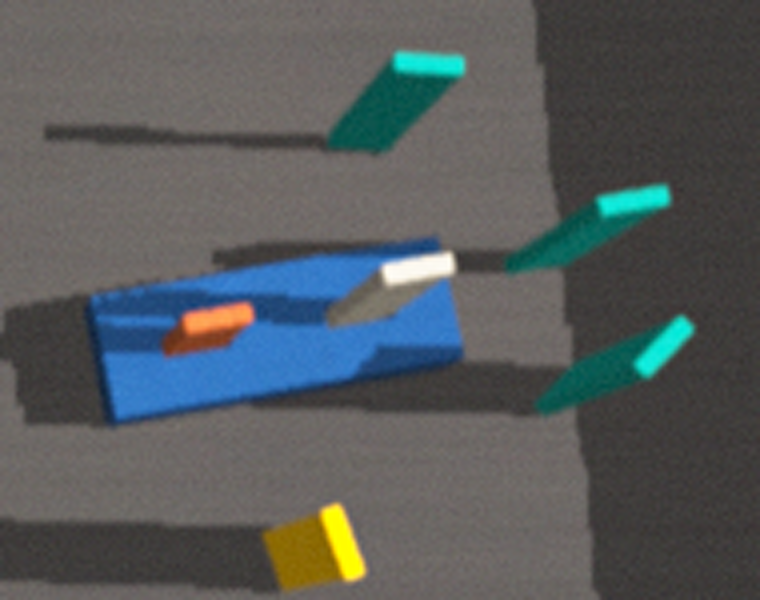

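```bash
cat >> h.py <<'E'
def rigid2(model,meas):
    m=np.array(model,float);w=np.array(meas,float);mc,wc=m.mean(0),w.mean(0)
    H=((m-mc).T@(w-wc));th=np.arctan2(H[0,1]-H[1,0],H[0,0]+H[1,1])
    Rm=np.array([[np.cos(th),-np.sin(th)],[np.sin(th),np.cos(th)]])
    t=wc-Rm@mc; return th,t,np.linalg.norm((m@Rm.T+t)-w,axis=1)
E
python3 - <<'E'
from h import *
p=shot('top')
g=lambda c,f,o:(np.array(c)+.5)/f-.5+np.array(o)
W=[at_z(p,g(c,5,(90,190)),.115)[:2] for c in [(191,68),(702,216),(592,556),(68,404)]]
print(np.round(W,4))
# +y left(world +y). slot x: image up=world +x -> model x sign: y_model ~ world +y => x_model ~ world +x
th,t,r=rigid2([(.065,.125),(.065,-.075),(-.065,-.075),(-.065,.125)],W)
print('guard',th,t,r)
W=[at_z(p,g(c,4,(370,180)),.045)[:2] for c in [(92,297),(438,238),(462,357),(113,424)]]
th,t,r=rigid2([(.03,.085),(.03,-.085),(-.03,-.085),(-.03,.085)],W)
print('rack',th,t,r)
Rm=np.array([[np.cos(th),-np.sin(th)],[np.sin(th),np.cos(th)]])
print('tab slot',t+Rm@[0,-.04],'cop',t+Rm@[0,.04])
T=[at_z(p,g(c,4,(370,180)),.17)[:2] for c in [(383,264),(452,252),(456,272),(386,285)]]
print('tab top',np.mean(T,0),T)
T=[at_z(p,g(c,5,(90,190)),.165)[:2] for c in [(304,262),(372,283),(400,300),(300,288)]]
print('fin',T)
# teal
for c,n in [((430,64),'a'),((634,200),'b'),((664,346),'c'),((343,540),'yellow')]:
    print(n,at_z(p,g(c,4,(370,180)),.16))
for c,n in [((360,145),'a'),((520,262),'b'),((550,405),'c'),((280,570),'yellow')]:
    print(n,'foot',at_z(p,g(c,4,(370,180)),.0))
for n,c in [('tube',(310,301)),('jar',(328,165))]: print(n,at_z(p,c,.083))
E
```

```text
[[0.6519 0.2852]
 [0.5938 0.0944]
 [0.4702 0.1312]
 [0.5271 0.3233]]
guard -0.2921528868435443 [0.55352727 0.18457057] [0.00040796 0.00052459 0.00055435 0.00034995]
rack 0.1656174487563775 [ 0.54604063 -0.29610144] [0.00112008 0.00092541 0.00118155 0.00170135]
tab slot [ 0.55263508 -0.33555411] cop [ 0.53944617 -0.25664877]
tab top [ 0.55369284 -0.33645205] [array([ 0.55571548, -0.32105374]), array([ 0.56059743, -0.35083668]), array([ 0.55187848, -0.35205164]), array([ 0.54657996, -0.32186615])]
fin [array([0.56927681, 0.22375072]), array([0.56158409, 0.19967511]), array([0.55548337, 0.18966646]), array([0.56011073, 0.22472196])]
a [ 0.6464227  -0.34845941  0.16      ]
b [ 0.58437451 -0.43347279  0.16      ]
c [ 0.52028523 -0.44178737  0.16      ]
yellow [ 0.43887469 -0.30026396  0.16      ]
a foot [ 0.64585541 -0.35022756  0.        ]
b foot [ 0.5848185  -0.42721208  0.        ]
c foot [ 0.51275033 -0.43757498  0.        ]
yellow foot [ 0.4330194 -0.300561   0.       ]
tube [ 0.47045362 -0.05007788  0.083     ]
jar [ 0.73050911 -0.08552374  0.083     ]
```

Call:
{"op": "carry_out", "data": {"rows": [[[1,1.8,3.2,0.3,0.045],[1,1.8,3.2,0.3,0.045],[1,1.8,3.2,0.3,0.045],[1,1.8,3.2,0.3,0.045],[1,1.8,3.2,0,0.045],[1,1.8,3.2,0,0.045],[1,1.8,3.2,0,0.045],[1,1.8,3.2,0,0.045],[1,1.8,3.2,0,0.045],[1,1.8,3.2,0,0.045],[1,1.8,3.2,0,0.045],[1,1.8,3.2,0,0.045]]]}}

```text
clock: 2.45
position: [0.3508, -0.1738, 0.2436]
ee_rot: [0.0, 0.922, -0.386, 0.001]
contact_force: [0.2, -1.0, 0.7]
width: 0.0854
```

Call:
{"op": "carry_out", "data": {"rows": [[[1,1.8,3.2,0,0.045],[1,1.8,3.2,0,0.045],[1,1.8,3.2,0,0.045],[1,1.8,3.2,0,0.045],[1,1.8,3.2,0,0.045],[1,1.8,3.2,0,0.045],[1,1.8,3.2,0,0.045],[1,1.8,3.2,0,0.045],[1,1.8,3.2,0,0.045],[1,1.8,3.2,0,0.045],[1,1.8,3.2,0,0.045],[1,1.8,3.2,0,0.045]]]}}

```text
clock: 3.65
position: [0.5669, 0.2103, 0.2433]
ee_rot: [0.0, 0.992, -0.126, 0.0]
contact_force: [0.1, -0.6, -0.1]
width: 0.0855
```

```bash
cat >> h.py <<'E'
def st():
    s=telemetry.get_state();w,x,y,z=s['ee_rot'];M=R.from_quat([x,y,z,w]).as_matrix()
    print('t',s['clock'],'pos',np.round(s['position'],4),'yaw',round(float(np.arctan2(M[1,0],M[0,0])),4),'zax',np.round(M[:,2],3),'F',np.round(s['contact_force'],1),'w',round(s['width'],4));return s
E
python3 - <<'E'
from h import *
st();p=shot('wrist','w1.png');print([(b['xy'],b['confidence']) for b in finder.boxes_of(p,'shutter_fin')])
for X in [(.5535,.1846,.115),(.5614,.211,.165)]: print(proj(p,X))
E
```

```text
t 3.65 pos [0.5669 0.2103 0.2433] yaw -0.2529 zax [ 0. -0. -1.] F [ 0.1 -0.6 -0.1] w 0.0855
[([304.5, 249.0], 0.58)]
[308.18800378 266.02497821]
[307.9785971  250.65040404]
```

View pics/w1.png

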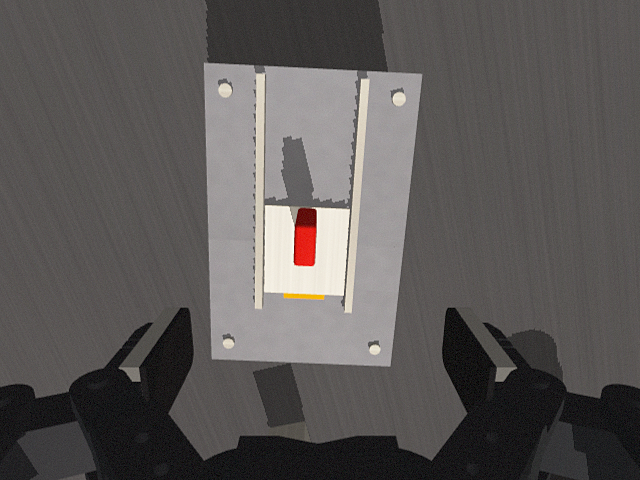

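```bash
python3 - <<'E'
from h import *
p=shot('wrist')
W=[at_z(p,c,.115)[:2] for c in [(205,63),(421,73),(391,366),(212,360)]]
# image left is world?
print(W)
for mdl in ([(-.065,.125),(.065,.125),(.065,-.075),(-.065,-.075)],):
    print(rigid2(mdl,W))
F=[at_z(p,c,.165)[:2] for c in [(296,224),(316,224),(314,265),(294,265)]]
print(F,np.mean(F,0))
E
```

```text
[array([0.5286064 , 0.32575758]), array([0.65095827, 0.28871688]), array([0.59369648, 0.09821356]), array([0.46979561, 0.13515569])]
(np.float64(-0.29452336962226583), array([0.55350709, 0.18803742]), array([0.0012715 , 0.00103778, 0.00084987, 0.00026174]))
[array([0.56058693, 0.22982367]), array([0.57090622, 0.22717643]), array([0.56406373, 0.20497005]), array([0.5534495 , 0.20769424])] [0.56225159 0.2174161 ]
```

Call:
{"op": "carry_out", "data": {"rows": [[[1,-0.5,0.4,-1,-0.04],[1,0,0,-2,0],[1,0,0,-3,0],[1,0,0,-3,0],[1,0,0,-2.3,0],[-1,0,0,0,0],[-1,0,0,0,0],[-1,0,0,0,0],[-1,0,0,0,0],[-1,0,0,0,0],[-1,0,0,0,0],[-1,0,0,0,0]]], "force": 40}}

```text
clock: 5.0
position: [0.5605, 0.2135, 0.1318]
ee_rot: [-0.001, 0.989, -0.147, -0.0]
contact_force: [-2.9, 1.1, 5.6]
width: 0.0118
```

```bash
python3 - <<'E'
from h import *
st()
E
```

```text
t 5.0 pos [0.5605 0.2135 0.1318] yaw -0.2956 zax [-0.001  0.001 -1.   ] F [-2.9  1.1  5.6] w 0.0118
```

Call:
{"op": "carry_out", "data": {"rows": [[[-1,0.3,0.9,0,0],[-1,0.3,1.0,0,0],[-1,0.3,1.0,0,0],[-1,0.3,1.0,0,0],[-1,0.2,0.8,0,0],[-1,0.1,0.3,0,0],[-1,0,0,0,0]]]}}

```text
clock: 5.7
position: [0.5761, 0.264, 0.1318]
ee_rot: [-0.001, 0.989, -0.147, 0.0]
contact_force: [-3.0, 1.9, 3.8]
width: 0.0112
```

```bash
python3 - <<'E'
from h import *
st()
E
```

```text
t 5.7 pos [0.5761 0.264  0.1318] yaw -0.295 zax [ 0.     0.001 -1.   ] F [-3.   1.9  3.8] w 0.0112
```

Call:
{"op": "carry_out", "data": {"rows": [[[-1,0.1,0.2,0,0],[-1,0.1,0.2,0,0],[-1,0,0,0,0]]]}}

```text
clock: 6.0
position: [0.5766, 0.2654, 0.1317]
ee_rot: [0.002, 0.989, -0.147, -0.001]
contact_force: [-6.5, -6.0, 7.1]
width: 0.0115
```

```bash
python3 - <<'E'
from h import *
st()
E
```

```text
t 6.0 pos [0.5766 0.2654 0.1317] yaw -0.2949 zax [-0.003 -0.003 -1.   ] F [-6.5 -6.   7.1] w 0.0115
```

Call:
{"op": "carry_out", "data": {"rows": [[[1,0,-0.2,0,0],[1,0,0,0,0],[1,0,0,0,0],[1,0,0,0,0],[1,0,0,3,0],[1,-0.5,-1.5,4,0],[1,-0.5,-2,3,0],[1,-0.5,-2,0,0],[1,-0.5,-2,0,0],[1,0,0,0,0],[1,0,0,0,0]]]}}

```text
clock: 7.1
position: [0.5581, 0.1897, 0.2297]
ee_rot: [-0.0, 0.989, -0.147, -0.0]
contact_force: [0.6, 0.6, 0.9]
width: 0.0855
```

```bash
python3 - <<'E'
from h import *
st();p=shot('wrist','w2.png');t=shot('top','t2.png')
for q in (p,t):
  for X in [(.5535,.1846,.115),(.5535,.188,.115)]: print(proj(q,X))
im=cv2.imread('pics/t2.png')
cv2.imwrite('pics/t2g.png',cv2.resize(im[190:320,90:250],None,fx=4,fy=4,interpolation=cv2.INTER_CUBIC))
E
```

```text
t 7.1 pos [0.5581 0.1897 0.2297] yaw -0.2961 zax [-0.001  0.    -1.   ] F [0.6 0.6 0.9] w 0.0855
[313.57748705 240.71174913]
[311.98553117 235.75654596]
[180.00475185 255.13772031]
[178.14041249 255.15865075]
```

View pics/w2.png

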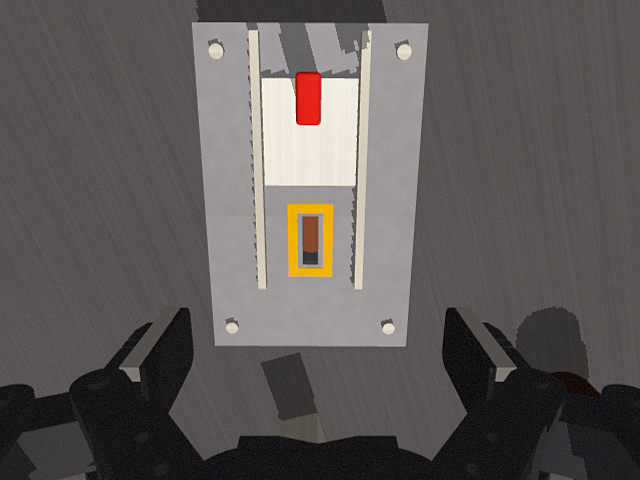

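View pics/t2g.png

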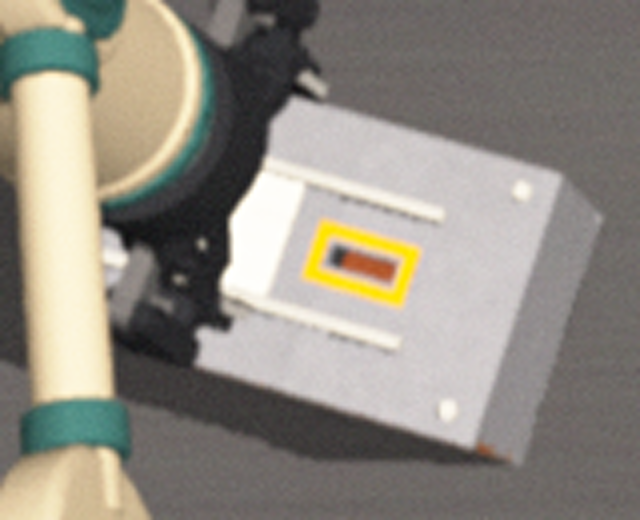

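```bash
python3 - <<'E'
from h import *
p=shot('wrist');t=shot('top')
for c in [(310,240.5),(288,204),(332,204),(332,277),(288,277)]: print(at_z(p,c,.115)[:2])
m=[at_z(t,(np.array(c)+.5)/4-.5+np.array([90,190]),.115)[:2] for c in [(319,220),(420,247),(404,307),(304,280)]]
print(np.mean(m,0),m)
W=[at_z(p,c,.115)[:2] for c in [(193,23),(429,23),(407,347),(215,347)]]
print(rigid2([(-.065,.125),(.065,.125),(.065,-.075),(-.065,-.075)],W))
print(rigid2([(.009,.016),(.009,-.016),(-.009,-.016),(-.009,.016)],m))
print(at_z(p,(308.5,98.5),.165))
E
```

```text
[0.55165359 0.18608198]
[0.5456377  0.21240017]
[0.57149816 0.20455639]
[0.5579811  0.15840045]
[0.53077887 0.16664856]
[0.55287306 0.18449481] [array([0.57312908, 0.20478122]), array([0.56012546, 0.15816169]), array([0.53268728, 0.16453496]), array([0.54555042, 0.21050136])]
(np.float64(-0.29752064432414466), array([0.55209619, 0.18529807]), array([0.00055868, 0.00039464, 0.00018746, 0.00048694]))
(np.float64(-0.2585394811249101), array([0.55287306, 0.18449481]), array([0.01031508, 0.00896221, 0.01004062, 0.0086724 ]))
[0.57652949 0.26611591 0.165     ]
```

Call:
{"op": "carry_out", "data": {"rows": [[[1,0,-4.4,1,0.04],[1,0,-4.4,1,0.04],[1,0,-4.4,0,0.04],[1,0,-4.4,0,0.04],[1,0,-4.4,0,0.04],[1,0,-4.4,0,0.04],[1,0,-4.4,0,0.04],[1,0,-4.4,0,0.04],[1,0,-4.4,0,0.04],[1,0,-4.4,0,0.04],[1,0,-4.4,0,0.04],[1,-0.5,-4.2,0,0.02]]]}}

```text
clock: 8.5
position: [0.5541, -0.3377, 0.2497]
ee_rot: [-0.0, 0.997, 0.083, 0.0]
contact_force: [0.1, -0.0, 0.1]
width: 0.0854
```

```bash
python3 - <<'E'
from h import *
telemetry.get_state();p=shot('wrist','w3.png');st();t=shot('top')
print([(b['xy'],b['confidence']) for b in finder.boxes_of(p,'tab_center')])
print(proj(p,(.5532,-.336,.17)))
E
```

```text
t 8.55 pos [ 0.5527 -0.3456  0.2491] yaw 0.1627 zax [-0.001 -0.008 -1.   ] F [ 1.4 -5.4  1. ] w 0.0852
[([444.4, 254.4], 0.96), ([139.7, 131.8], 0.83), ([310.1, 225.1], 0.78), ([248.1, 344.2], 0.74), ([335.0, 352.0], 0.68)]
[316.39362211 245.52497981]
```

View pics/w3.png

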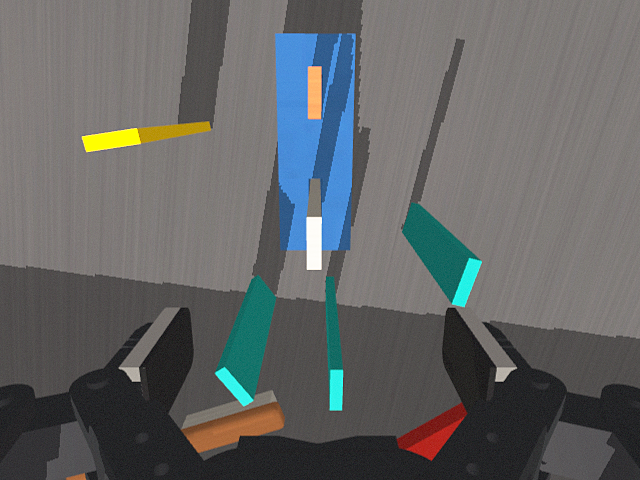

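The white tab top is at about (314,243), seated at the near end of the rack, with copper at (314,92) and the teal bars clear of the fingers. I'll measure again with the arm at rest.

```bash
python3 - <<'E'
from h import *
p=shot('wrist','w4.png');st()
im=p['image'].astype(int)
m=((im.min(2)>215)).astype(np.uint8); m[:, :200]=0;m[:,420:]=0;m[320:]=0
n,l,s,c=cv2.connectedComponentsWithStats(m);i=1+np.argmax(s[1:,4]);print(s[i],c[i])
q=cv2.boxPoints(cv2.minAreaRect(np.argwhere(l==i)[:,::-1].astype(np.float32)));print(q)
W=[at_z(p,a,.17)[:2] for a in q];print(W,at_z(p,c[i],.17))
for k in range(4): d=W[(k+1)%4]-W[k];print(np.linalg.norm(d),np.arctan2(d[1],d[0]))
E
```

```text
t 8.7 pos [ 0.5534 -0.3365  0.2494] yaw 0.1635 zax [-0.001  0.002 -1.   ] F [ 0.1  0.7 -0.4] w 0.0853
[308 216  15  53 755] [315.37086093 241.67284768]
[[308. 216.]
 [322. 216.]
 [322. 268.]
 [308. 268.]]
[array([ 0.54514697, -0.32084772]), array([ 0.55251773, -0.31964214]), array([ 0.55737864, -0.34880495]), array([ 0.54973766, -0.35005492])] [ 0.55132173 -0.33435871  0.17      ]
0.007468701250310064 0.16212738805720772
0.029565143750654808 -1.405633032348242
0.007742540682824132 -2.9794411215767473
0.029565767512903806 1.7266974686163434
```

Call:
{"op": "carry_out", "data": {"rows": [[[1,-0.2,0.2,-1,0],[1,0,0,-3,0],[1,0,0,-3,0],[1,0,0,-3,0],[1,0,0,-2,0],[1,0,0,-1,0],[1,0,0,0,0]]], "force": 60}}

```text
clock: 9.4
position: [0.5507, -0.3319, 0.1187]
ee_rot: [-0.001, 0.997, 0.083, -0.001]
contact_force: [-0.9, 0.2, 0.2]
width: 0.0857
```

Call:
{"op": "carry_out", "data": {"rows": [[[-1,0,0,0,0],[-1,0,0,0,0],[-1,0,0,0,0],[-1,0,0,0,0],[-1,0,0,0,0],[-1,0,0,0,0],[-1,0,0,0,0],[-1,0,0,0,0]]]}}

```text
clock: 10.2
position: [0.5515, -0.3343, 0.1208]
ee_rot: [0.0, 0.997, 0.082, 0.0]
contact_force: [0.5, -0.1, 4.2]
width: 0.0074
```

```bash
python3 - <<'E'
from h import *
st()
E
```

```text
t 10.2 pos [ 0.5515 -0.3343  0.1208] yaw 0.1649 zax [ 0.001 -0.001 -1.   ] F [ 0.5 -0.1  4.2] w 0.0074
```

Call:
{"op": "carry_out", "data": {"rows": [[[-1,0,0,0.5,0],[-1,0,0,1,0],[-1,0,0,2,0],[-1,0,0,3,0],[-1,0,0,3,0],[-1,0,0,3,0],[-1,0,0,2,0],[-1,0,0,0.5,0],[-1,0,0,0,0]]]}}

```text
clock: 11.1
position: [0.5514, -0.3342, 0.2709]
ee_rot: [0.0, 0.997, 0.082, 0.0]
contact_force: [-0.4, 0.0, -2.5]
width: 0.0074
```

```bash
python3 - <<'E'
from h import *
st(); shot('scene','s5.png');shot('wrist','w5.png')
E
```

```text
t 11.1 pos [ 0.5514 -0.3342  0.2709] yaw 0.1651 zax [ 0.001 -0.001 -1.   ] F [-0.4  0.  -2.5] w 0.0074
```

View pics/s5.png

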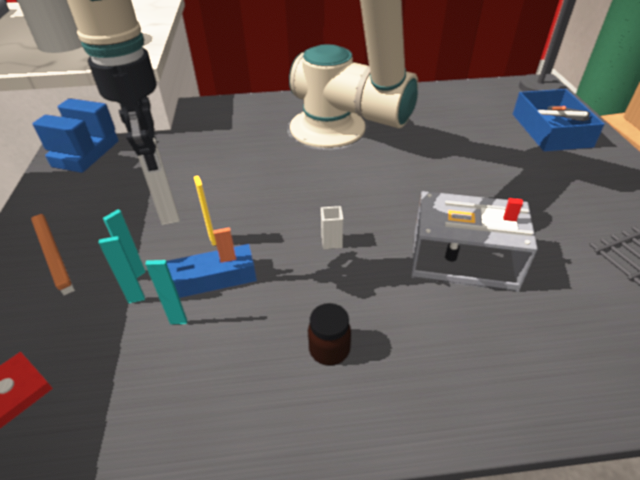

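View pics/w5.png

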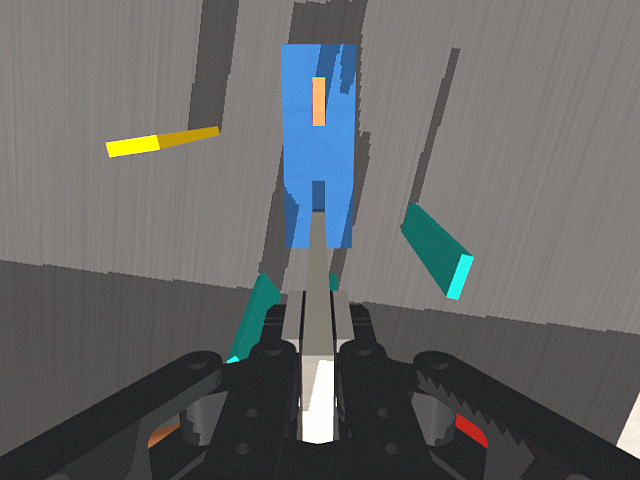

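The tab is gripped and hanging clear. Its foot's front edge is at (318,211) in the wrist view, and copper is undisturbed. Moving to the guard.

Call:
{"op": "carry_out", "data": {"rows": [[[-1,0,1,0,0],[-1,0,3,0,-0.03],[-1,0,4,0,-0.04],[-1,0,4,0,-0.04],[-1,0,4,0,-0.04],[-1,0,4,0,-0.04],[-1,0,4,0,-0.04],[-1,0,4,0,-0.04],[-1,0,4,0,-0.04],[-1,0,4,0,-0.04],[-1,0,4,0,-0.04],[-1,0,4,0,-0.04]]]}}

```text
clock: 12.4
position: [0.5499, 0.108, 0.2692]
ee_rot: [0.0, 0.991, -0.133, -0.001]
contact_force: [0.5, 0.0, -2.4]
width: 0.0073
```

Call:
{"op": "carry_out", "data": {"rows": [[[-1,0,4,0,-0.03],[-1,0.1,2,0,0],[-1,0,1,0,0],[-1,0,1,0,0],[-1,0,0,0,0],[-1,0,0,-1,0],[-1,0,0,-1,0],[-1,0,0,-0.5,0],[-1,0,0,0,0],[-1,0,0,0,0]]]}}

```text
clock: 13.4
position: [0.5524, 0.1855, 0.2451]
ee_rot: [0.0, 0.989, -0.147, -0.0]
contact_force: [-0.2, -0.2, -2.4]
width: 0.0072
```

```bash
python3 - <<'E'
from h import *
st(); shot('top','t6.png');p=shot('wrist','w6.png');print(proj(p,(.5521,.1856,.115)))
im=cv2.imread('pics/t6.png')
cv2.imwrite('pics/t6g.png',cv2.resize(im[190:320,90:250],None,fx=4,fy=4,interpolation=cv2.INTER_CUBIC))
im=cv2.imread('pics/w6.png')
cv2.imwrite('pics/w6g.png',cv2.resize(im[150:300,220:420],None,fx=4,fy=4,interpolation=cv2.INTER_CUBIC))
E
```

```text
t 13.4 pos [0.5524 0.1855 0.2451] yaw -0.2956 zax [-0. -0. -1.] F [-0.2 -0.2 -2.4] w 0.0072
[317.22279156 224.92513642]
```

View pics/w6g.png

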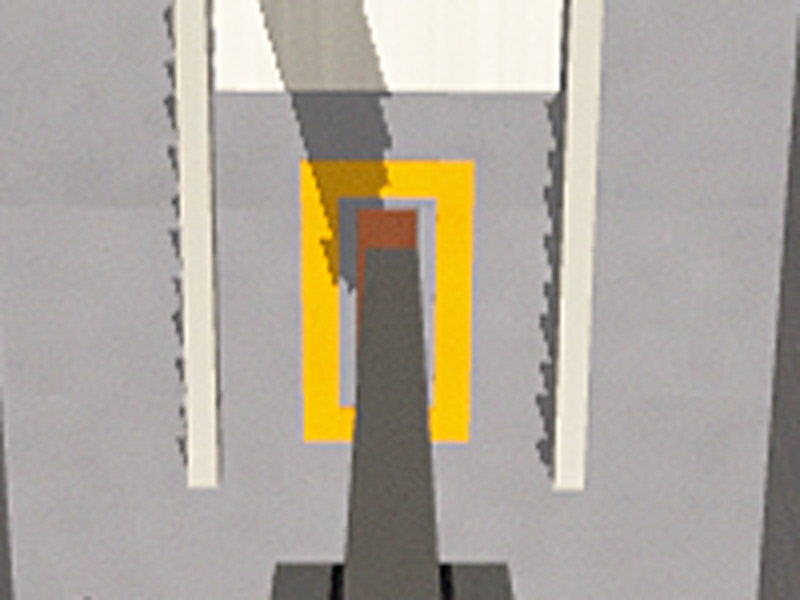

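View pics/t6g.png

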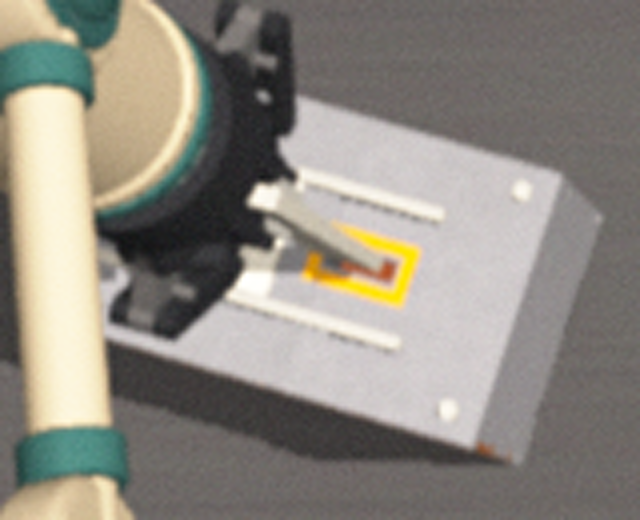

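```bash
python3 - <<'E'
from h import *
p=shot('wrist')
g=lambda c:(np.array(c)+.5)/4-.5+np.array([220,150])
th=-.296;ax=np.array([np.cos(th),np.sin(th)]);ay=np.array([-np.sin(th),np.cos(th)])
T=telemetry.get_state()['position'][:2]
for zf in (.132,.134,.136):
  f=at_z(p,g((391.5,248)),zf)[:2]-.0135*ay
  print('foot rel tcp',(f-T)@ax*1e3,(f-T)@ay*1e3, np.linalg.norm(at_z(p,g((367,248)),zf)-at_z(p,g((416,248)),zf)))
for c in [(387.5,303),(387.3,301)]:
  s=at_z(p,g(c),.115)[:2];print('slot',s,'rel tcp',(s-T)@ax*1e3,(s-T)@ay*1e3)
E
```

```text
foot rel tcp -0.2417315348143509 -0.7691610373007519 0.0075341673150077825
foot rel tcp -0.2451278190365377 -0.3037575978010516 0.007475210267298853
foot rel tcp -0.24852410325873253 0.16164584169867516 0.007416253219589923
slot [0.55166155 0.18552555] rel tcp -0.8655907455168615 -0.5576015600538627
slot [0.55172966 0.18586275] rel tcp -0.8988031064162775 -0.2151949597255956
```

Call:
{"op": "carry_out", "data": {"rows": [[[-1,-0.04,0.08,0,0],[-1,0,0,-0.5,0],[-1,0,0,-0.5,0],[-1,0,0,-0.5,0],[-1,0,0,-0.4,0],[-1,0,0,-0.3,0],[-1,0,0,-0.3,0],[-1,0,0,0,0]]]}}

```text
clock: 14.35
position: [0.5517, 0.1866, 0.2198]
ee_rot: [0.0, 0.989, -0.147, -0.0]
contact_force: [-0.2, -0.4, -2.9]
width: 0.007
```

```bash
python3 - <<'E'
from h import *
st(); p=shot('wrist','w7.png')
im=cv2.imread('pics/w7.png')
cv2.imwrite('pics/w7g.png',cv2.resize(im[150:300,220:420],None,fx=4,fy=4,interpolation=cv2.INTER_CUBIC))
E
```

```text
t 14.35 pos [0.5517 0.1866 0.2198] yaw -0.295 zax [-0.001 -0.    -1.   ] F [-0.2 -0.4 -2.9] w 0.007
```

View pics/w7g.png

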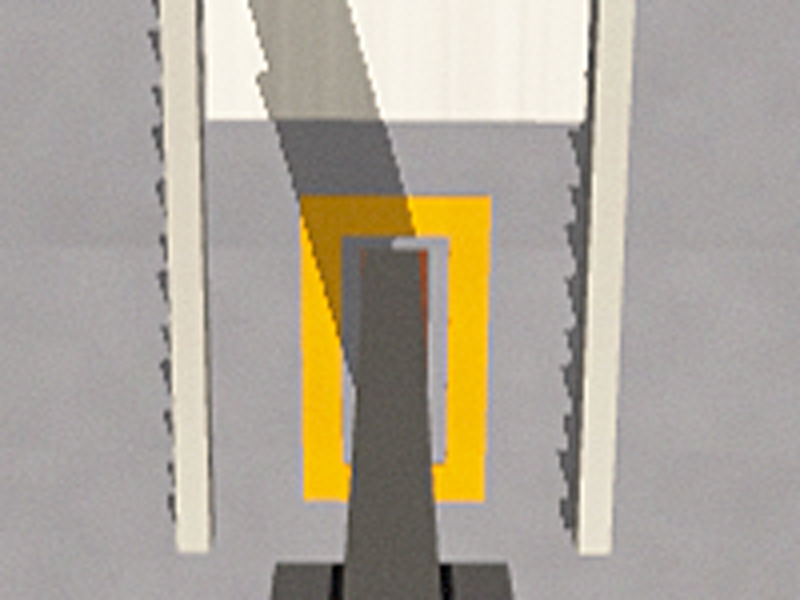

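Call:
{"op": "carry_out", "data": {"rows": [[[-1,0,0,-0.4,0],[-1,0,0,-0.4,0],[-1,0,0,-0.4,0],[-1,0,0,-0.4,0],[-1,0,0,-0.4,0],[-1,0,0,-0.3,0],[-1,0,0,0,0],[-1,0,0,0,0]]]}}

```text
clock: 15.2
position: [0.552, 0.1867, 0.1973]
ee_rot: [0.0, 0.989, -0.147, 0.0]
contact_force: [0.5, -0.2, -2.9]
width: 0.0073
```

Call:
{"op": "carry_out", "data": {"rows": [[[-1,0,0,-0.3,0],[-1,0,0,-0.3,0],[-1,0,0,0,0],[-1,0,0,0,0]]]}}

```text
clock: 15.6
position: [0.5518, 0.1867, 0.1912]
ee_rot: [0.0, 0.989, -0.147, -0.0]
contact_force: [0.2, 0.6, -1.5]
width: 0.0076
```

Call:
{"op": "carry_out", "data": {"rows": [[[-1,0,0,-0.3,0],[-1,0,0,-0.3,0],[-1,0,0,0,0],[-1,0,0,0,0]]]}}

```text
clock: 16.0
position: [0.5521, 0.1868, 0.1857]
ee_rot: [-0.0, 0.989, -0.147, 0.0]
contact_force: [-0.2, -0.4, 2.1]
width: 0.0074
```

```bash
python3 - <<'E'
from h import *
st(); p=shot('wrist','w8.png');shot('scene','s8.png')
im=cv2.imread('pics/s8.png')
cv2.imwrite('pics/s8g.png',cv2.resize(im[120:300,400:560],None,fx=3.3,fy=3.3,interpolation=cv2.INTER_CUBIC))
E
```

```text
t 16.0 pos [0.5521 0.1868 0.1857] yaw -0.295 zax [ 0.001  0.    -1.   ] F [-0.2 -0.4  2.1] w 0.0074
```

View pics/s8g.png

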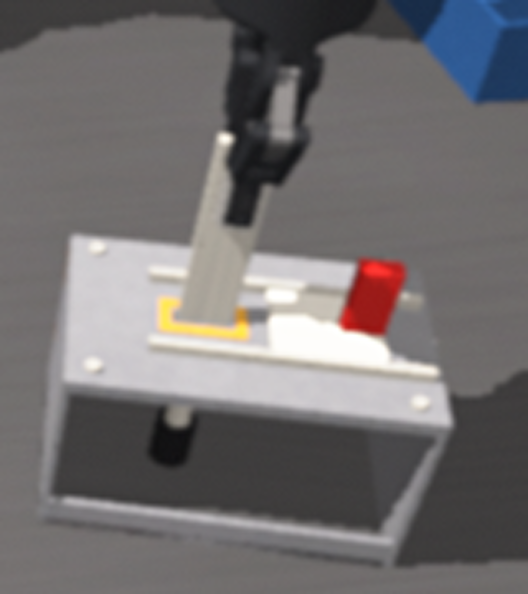

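View pics/w8.png

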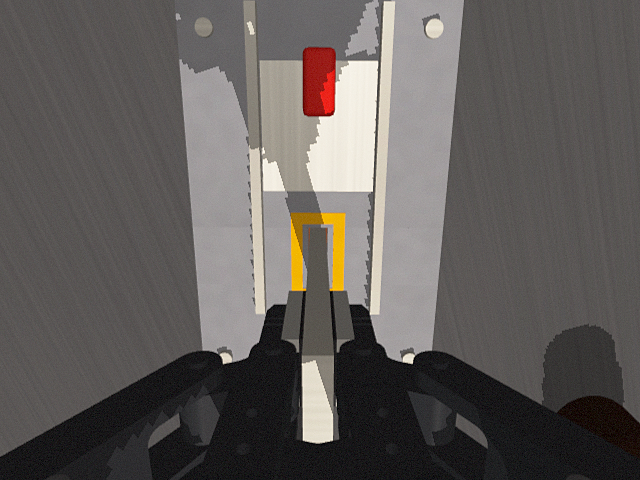

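Call:
{"op": "carry_out", "data": {"rows": [[[-1,0,0,-0.2,0],[-1,0,0,-0.2,0],[-1,0,0,-0.2,0],[-1,0,0,-0.1,0],[-1,0,0,0,0],[-1,0,0,0,0],[-1,0,0,0,0],[-1,0,0,0,0],[-1,0,0,0,0]]]}}

```text
clock: 17.0
position: [0.5521, 0.1867, 0.1784]
ee_rot: [-0.0, 0.989, -0.147, 0.0]
contact_force: [-0.2, 0.5, 4.8]
width: 0.0074
```

```bash
python3 - <<'E'
from h import *
st(); p=shot('wrist','w9.png');st();shot('top','t9.png');st();shot('scene','s9.png');st()
im=cv2.imread('pics/s9.png')
cv2.imwrite('pics/s9g.png',cv2.resize(im[120:300,400:560],None,fx=3.3,fy=3.3,interpolation=cv2.INTER_CUBIC))
E
```

```text
t 17.0 pos [0.5521 0.1867 0.1784] yaw -0.295 zax [ 0.001  0.    -1.   ] F [-0.2  0.5  4.8] w 0.0074
t 17.05 pos [0.5521 0.1867 0.1785] yaw -0.295 zax [ 0.001  0.    -1.   ] F [ 0.3 -0.3  4.8] w 0.0074
t 17.1 pos [0.5521 0.1867 0.1785] yaw -0.295 zax [ 0.001  0.    -1.   ] F [ 0.6 -0.2  5. ] w 0.0068
t 17.15 pos [0.5521 0.1867 0.1784] yaw -0.295 zax [ 0.001  0.    -1.   ] F [-0.5  0.4  4.3] w 0.0072
```

View pics/s9g.png

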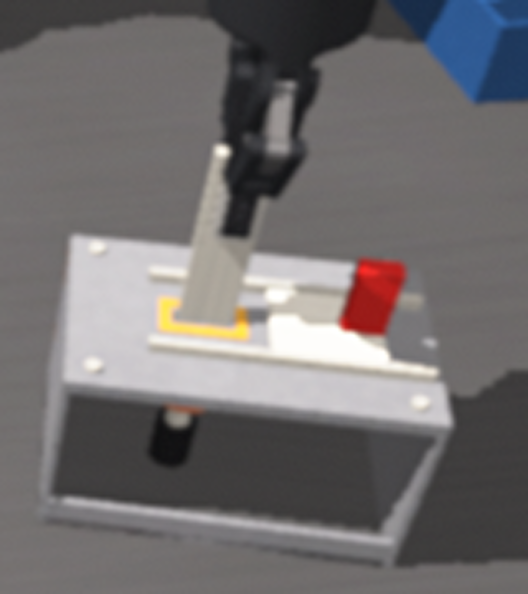

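View pics/w9.png

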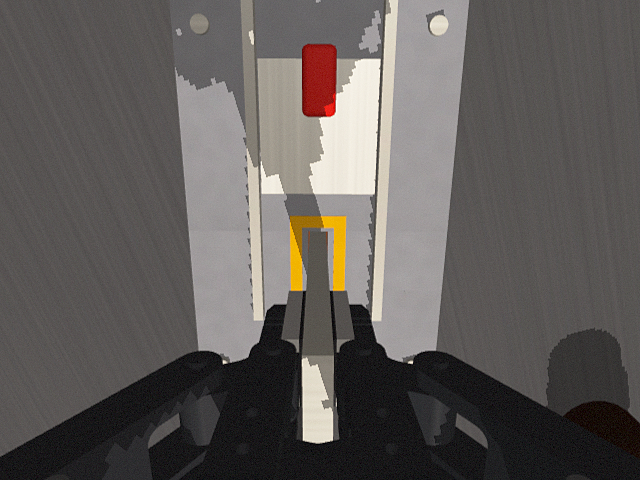

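The pad's copper edge now shows under the roof at about (183,408) in the scene crop, and the tab sits in the slot unchanged in the grip. The force change of about 7.6 N and the height both put the pad about 12 mm down. Handing in.

```bash
python3 - <<'E'
from h import *
print(manip.sign_off()); st()
E
```

```text
the job is handed in; nothing more can be done
None
the job is handed in; nothing more can be done
```

I opened the shutter to its stop, took the grey steel tab from the rack and lowered it through the slot onto the pad. I handed in at about 17 s of the 54 s with the tab still gripped at 60 N. No verdict came back.

- **Pad:** the tool went about 12.5 mm below where the foot should first touch. The force rose by about 7.6 N, which also puts the pad about 12 to 12.6 mm down, against the 9.3 mm asked for. These are two indirect estimates; the only other sign is that the last picture shows the pad's edge lower than before.
- **Tab:** it stood upright in the slot, the sideways force was under 1 N, and it did not slip in the grip. The tool was still, changing by only 0.1 mm.
- **Shutter:** it reached its stop after about 54 mm of travel from a partly open start. The fin still stood at that end in the last picture.
- **Other objects:** the copper bar, jar and tube were in place when I looked after lifting the tab. I did not check them again at the end.
- **Disagreement:** the first camera estimates of the slot differed by about 3.5 mm. I settled it using the position of the gripped fin and a view of the foot and slot together.

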